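# Cure lacquered key fobs on a swivelling T-bar under the UV lamp

## Robot

A 6-joint arm with a two-finger parallel gripper is mounted at the origin on the work surface. World frame = base frame: x ahead of the robot, y to its left, z up, the work surface at z = 0. Lengths are in mm, angles in rad, forces in N, time in s.
With the tool pointing down it reaches from about 350 to 975 mm from the base axis. Payload 7.1 kg.
Tool frame: the origin (TCP) lies on the front face of the gripper's body, between the roots of the fingers; the fingertips stand 80 mm ahead of it and the grasp point (between the pads) lies 61 mm ahead of it (env.tips_ahead is the distance from the TCP to the fingertips, in mm); z points along the fingers, y is the line along which they close (so a half turn about z gives the same grasp; the last joint's range is limited). The gripper opens to 88 mm and grips with 3 to 60 N. Pads are 20 mm wide; open, the fingers measure 115 mm over their backs; the gripper's body (75 mm by 178 mm) begins 61 mm behind the grasp point.
Start: joints at [1.299, 0.423, 1.63, -0, 1.089, -0.019], TCP at [156.291, 605.127, 302.675] pointing down, gripper open.
Joint ranges: [-3, 3], [-0.9, 2.11], [0.09, 2.58], [-1.31, 4.45], [0.11, 2.69], [-2.54, 2.54]. Speed limits (rad/s): [2.39, 2.39, 3.01, 3.14, 3.14, 3.14].

## Interface

Orientations are given as a unit quaternion [x, y, z, w].
In Python, from station import env, set_gripper, viewer, workorder gives the robot as it stands. Calls block until the motion is done:
- env.reach(position, orientation): joint-space move of the TCP to a pose.
- env.move_l(position, rot=None, rate=150, f_stop=None): straight line of the TCP; rot=None keeps the orientation; rate is the mean speed in mm/s. With f_stop (N) it stops when the force on the tool has changed by that much, and returns True; else False.
- env.move_joints(angles): joint-space move.
- set_gripper(opening): finger opening in mm; the grip force is fixed at half the most; returns when the fingers have stopped.
- env.hold(seconds).
- env.ik(position, orientation): joint angles nearest the present ones, or None.
- env.read_state(): the state.
- viewer.camera(name): name is "scene" or "top"; returns the picture (420x560x3 uint8, blue, green, red); there is no depth.
- viewer.camera_params(name): a dict with "fx", "fy", "cx", "cy" (pixels), "pose" (4x4, takes a point from camera to world coordinates). Camera axes: x right, y up, looking along -z (the intrinsics and any distortion apply to the point x, -y, -z); pixel columns grow to the right and rows downward; lengths in mm; the calibration is good to about 2 mm. A picture is of the moment at which its call begins. camera_params takes no time and is no camera call.
A pose or a line that the arm cannot do raises env.IKError and nothing moves.
- workorder.sign_off(): hands the job in; it is judged then, once.
The state is a dict: "time_s": time; "qpos": joint angles; "dq": joint speeds; "tau": joint torques, N m; "tool_pos": TCP position; "orientation": TCP orientation; "force": force on the tool from outside, world axes, zero at the start; "wrist_torque": the same for the moment, N m; "width": finger opening in mm; "grip_force": force on a finger pad.
Only numpy, scipy, OpenCV 4.12 (cv2) and the standard library are available. Lean on these libraries where they do the work, as an engineer would, in place of code of your own. Each camera call takes 0.05 s, during which the arm holds its last target. There are 200 camera calls.

## Task

Cure the lacquered brass key fobs: turn the T-bar of the curing station to face the front, hang every fob on the mat by its eye on the pins, one to a pin, and only then turn the T-bar fully round to face the lamp. Switch the lamp on at its rotary isolator for about ten seconds, switch it fully off again, and turn the T-bar with the hanging fobs back to the front. Never have the lamp on unless the T-bar faces it, and leave the hammer, the bangle and the jar where they are.

Things in the scene. Friction and masses are not known exactly. Their poses are not given: they have to be found in the camera images.
- station: UV curing station fixed to the bench: round dark base, upright sleeve (swivel axis), and a white lamp panel (150 mm wide, 115 to 265 mm high) facing the axis from 220 mm away. Origin: on the axis at bench level. Its -x axis is its front, the loading side (towards the robot within 9 degrees); the lamp is 74 degrees clockwise from the front seen from above (left as the robot sees it).
- tbar (a joint): turn of the steel T-bar about the station's upright axis, rad: 0 = pins face the station's front (a stop), growing clockwise seen from above, 1.3 = pins face squarely into the lamp (a stop). It turns stiffly (about 0.06 N m) and stays where it is left.
- tbar_grip (a point): centre of the black wing grip on top of the T-bar, on the swivel axis, 254 mm above the bench. The wing is 44 mm long (along the bar, its y axis), 12 mm thick (along its x axis) and 32 mm tall; its underside is 238 mm above the bench. Its -x axis is the way the pins face.
- pin1 (a point): pin 1 of 4, counted from the T-bar's +y end, 70 mm apart: a plain steel pin 5 mm thick that leaves the bar (level, 250 mm long, 12 mm deep, 26 mm tall, centre line 200 mm above the bench) towards the T-bar's -x, rising at 40 degrees, and ends 50 mm from the bar's centre line. This point is on the pin's centre line, 16 mm from the bar's. Axes as the T-bar's, z up.
- pin2 (a point): pin 2 of 4, counted from the T-bar's +y end, 70 mm apart: a plain steel pin 5 mm thick that leaves the bar (level, 250 mm long, 12 mm deep, 26 mm tall, centre line 200 mm above the bench) towards the T-bar's -x, rising at 40 degrees, and ends 50 mm from the bar's centre line. This point is on the pin's centre line, 16 mm from the bar's. Axes as the T-bar's, z up.
- pin3 (a point): pin 3 of 4, counted from the T-bar's +y end, 70 mm apart: a plain steel pin 5 mm thick that leaves the bar (level, 250 mm long, 12 mm deep, 26 mm tall, centre line 200 mm above the bench) towards the T-bar's -x, rising at 40 degrees, and ends 50 mm from the bar's centre line. This point is on the pin's centre line, 16 mm from the bar's. Axes as the T-bar's, z up.
- pin4 (a point): pin 4 of 4, counted from the T-bar's +y end, 70 mm apart: a plain steel pin 5 mm thick that leaves the bar (level, 250 mm long, 12 mm deep, 26 mm tall, centre line 200 mm above the bench) towards the T-bar's -x, rising at 40 degrees, and ends 50 mm from the bar's centre line. This point is on the pin's centre line, 16 mm from the bar's. Axes as the T-bar's, z up.
- fob1_mid (a point): brass hotel-key fob 1 (may be absent), its centre, 2.5 mm above its underside: a flat plate 85 x 34 x 5 mm, 0.07 to 0.13 kg, with a blue lacquered panel on its upper face, lying on the bench on a thin rubber mat. x along its length towards the eye end, z out of the lacquered face.
- fob1_eye (a point): centre of fob 1's eye: a round hole 14 mm across through the plate, 30 mm from the fob's centre along its x, 12.5 mm from the end. Axes as the fob's.
- fob2_mid (a point): brass hotel-key fob 2 (may be absent), its centre, 2.5 mm above its underside: a flat plate 85 x 34 x 5 mm, 0.07 to 0.13 kg, with a blue lacquered panel on its upper face, lying on the bench on a thin rubber mat. x along its length towards the eye end, z out of the lacquered face.
- fob2_eye (a point): centre of fob 2's eye: a round hole 14 mm across through the plate, 30 mm from the fob's centre along its x, 12.5 mm from the end. Axes as the fob's.
- fob3_mid (a point): brass hotel-key fob 3 (may be absent), its centre, 2.5 mm above its underside: a flat plate 85 x 34 x 5 mm, 0.07 to 0.13 kg, with a blue lacquered panel on its upper face, lying on the bench on a thin rubber mat. x along its length towards the eye end, z out of the lacquered face.
- fob3_eye (a point): centre of fob 3's eye: a round hole 14 mm across through the plate, 30 mm from the fob's centre along its x, 12.5 mm from the end. Axes as the fob's.
- fob4_mid (a point): brass hotel-key fob 4 (may be absent), its centre, 2.5 mm above its underside: a flat plate 85 x 34 x 5 mm, 0.07 to 0.13 kg, with a blue lacquered panel on its upper face, lying on the bench on a thin rubber mat. x along its length towards the eye end, z out of the lacquered face.
- fob4_eye (a point): centre of fob 4's eye: a round hole 14 mm across through the plate, 30 mm from the fob's centre along its x, 12.5 mm from the end. Axes as the fob's.
- switch (a joint): turn of the lamp's rotary isolator handle, rad: 0 = off (a stop), growing clockwise seen from above, 1.57 = on (a stop). It turns stiffly (about 0.08 N m) and stays where it is left.
- switch_grip (a point): centre of the isolator's black bar handle, 80 mm above the bench, on its upright turning axis: a bar 54 mm long (its x axis), 13 mm thick (y), from 67 to 93 mm above the bench, on a grey box 82 x 82 x 55 mm fixed to the bench. A white mark shows its pointer end (-x).
- hammer: bystander: a hammer lying on the bench, 240 mm long. Leave it alone.
- bangle: bystander: a plain silver bangle lying on the bench, 68 mm across, 12 mm tall. Leave it alone.
- jar: bystander: an amber glass jar, 60 mm across, 85 mm tall. Leave it alone.

How it is judged (in metres and radians):
On the way, in this order (a step that is already met when the one before it is completed fails the run):
1. the T-bar is turned to face the front, fully to its stop (within 0.12 rad) (value of joint tbar below 0.12 rad), for 0.2 s.
2. every fob present hangs by its eye on a pin, one to a pin, with the T-bar still facing the front ((distance between fob1_eye and pin1 below 0.02 m or distance between fob1_eye and pin2 below 0.02 m or distance between fob1_eye and pin3 below 0.02 m or distance between fob1_eye and pin4 below 0.02 m) and angle between each of fob1_mid, fob2_mid, fob3_mid, fob4_mid's own x axis and vertical below 0.5 rad and (distance between fob2_eye and pin1 below 0.02 m or distance between fob2_eye and pin2 below 0.02 m or distance between fob2_eye and pin3 below 0.02 m or distance between fob2_eye and pin4 below 0.02 m) and (distance between fob3_eye and pin1 below 0.02 m or distance between fob3_eye and pin2 below 0.02 m or distance between fob3_eye and pin3 below 0.02 m or distance between fob3_eye and pin4 below 0.02 m) and (distance between fob4_eye and pin1 below 0.02 m or distance between fob4_eye and pin2 below 0.02 m or distance between fob4_eye and pin3 below 0.02 m or distance between fob4_eye and pin4 below 0.02 m) and distance between fob1_eye and fob2_eye above 0.045 m and distance between each of fob1_eye, fob2_eye and fob3_eye above 0.045 m and distance between each of fob1_eye, fob2_eye, fob3_eye and fob4_eye above 0.045 m and value of joint tbar below 0.12 rad), for 0.5 s.
3. the T-bar with the fobs is turned to face the lamp (within 0.12 rad of its stop) ((distance between fob1_eye and pin1 below 0.02 m or distance between fob1_eye and pin2 below 0.02 m or distance between fob1_eye and pin3 below 0.02 m or distance between fob1_eye and pin4 below 0.02 m) and angle between each of fob1_mid, fob2_mid, fob3_mid, fob4_mid's own x axis and vertical below 0.5 rad and (distance between fob2_eye and pin1 below 0.02 m or distance between fob2_eye and pin2 below 0.02 m or distance between fob2_eye and pin3 below 0.02 m or distance between fob2_eye and pin4 below 0.02 m) and (distance between fob3_eye and pin1 below 0.02 m or distance between fob3_eye and pin2 below 0.02 m or distance between fob3_eye and pin3 below 0.02 m or distance between fob3_eye and pin4 below 0.02 m) and (distance between fob4_eye and pin1 below 0.02 m or distance between fob4_eye and pin2 below 0.02 m or distance between fob4_eye and pin3 below 0.02 m or distance between fob4_eye and pin4 below 0.02 m) and distance between fob1_eye and fob2_eye above 0.045 m and distance between each of fob1_eye, fob2_eye and fob3_eye above 0.045 m and distance between each of fob1_eye, fob2_eye, fob3_eye and fob4_eye above 0.045 m and value of joint tbar above 1.18 rad), for 0.3 s.
4. the isolator is turned on (within 0.17 rad of its stop) and stays on for at least 8 s, the T-bar facing the lamp (value of joint switch above 1.4 rad and value of joint tbar above 1.18 rad), for 8 s.
5. the isolator is turned off (within 0.15 rad of its stop) (value of joint switch below 0.15 rad), for 0.2 s.
6. the T-bar is turned back to the front (value of joint tbar below 0.12 rad), for 0.2 s.
At the end, for the whole second after the job is handed in: Every fob present hangs from a pin by its eye (eye centre within 20 mm of the pin's point, long axis within 0.5 rad of upright), one to a pin; the T-bar faces the front (within 0.12 rad) and the isolator is off (within 0.15 rad) (all of step 2 and value of joint switch below 0.15 rad); the robot touches nothing.
It fails at once if the lamp is on while the T-bar does not face it (value of joint switch above 0.5 rad and value of joint tbar below 1.05 rad).
It fails at once if the hammer is disturbed (moved more than 30 mm) (distance of hammer from where it was at the start of the episode above 0.03 m).
It fails at once if the bangle is disturbed (moved more than 30 mm) (distance of bangle from where it was at the start of the episode above 0.03 m).
It fails at once if the jar is disturbed (moved more than 30 mm) (distance of jar from where it was at the start of the episode above 0.03 m).
Of fob1, fob2, fob3, fob4 only 2 to 4 are there at a start; the rules pass over those that are not, and their reading is None.
At some moment in a run one of fob1, fob2, fob3, fob4 may be knocked a few centimetres aside while the robot is not near it.
Once in a run the grip may slacken for a moment while it holds something.
It also fails if it takes over 210 s, if anything falls off the work surface, if the arm or the gripper's body presses on something with over 40 N, if the wrist force passes 120 N, or if a joint passes its speed limit or range.

## Working session

There is one attempt and no reset: what is moved stays moved. The work goes in short steps, each a Python script; the robot and the scene stay as the last script left them, time stands still between calls to the robot, and variables do not carry over. Pictures are saved under pics/ and viewed, at most 14 in all, crops included, and the job is handed in when it is done.

```bash
ls; mkdir -p pics
python3 - <<'E'
from station import env, viewer
import cv2, numpy as np
np.set_printoptions(precision=3,suppress=True)
for n in ("scene","top"):
    cv2.imwrite(f"pics/{n}0.png",viewer.camera(n)); print(n,viewer.camera_params(n))
print(env.read_state())
E
```

```text
pics
scene {'fx': 450.5469737091987, 'fy': 450.5469737091987, 'cx': 284.406675231973, 'cy': 203.58472396011135, 'pose': array([[   0.47 ,   -0.573,    0.671, 1230.681],
       [   0.883,    0.312,   -0.352, -348.702],
       [  -0.007,    0.758,    0.653,  801.175],
       [   0.   ,    0.   ,    0.   ,    1.   ]])}
top {'fx': 401.96001767966084, 'fy': 401.96001767966084, 'cx': 282.9692791301289, 'cy': 204.8288517250515, 'pose': array([[   0.017,    0.994,   -0.104,  469.241],
       [  -1.   ,    0.018,    0.006,   12.842],
       [   0.008,    0.104,    0.995, 1313.607],
       [   0.   ,    0.   ,    0.   ,    1.   ]])}
{'time_s': 0.1, 'qpos': array([ 1.299,  0.424,  1.631, -0.   ,  1.089, -0.019]), 'dq': array([ 0.002, -0.   , -0.001, -0.   ,  0.001, -0.   ]), 'tau': array([ -0.   , -54.562, -27.433,   0.065,   0.019,  -0.   ]), 'tool_pos': array([156.185, 604.762, 302.003]), 'orientation': array([ 0.126,  0.992, -0.001, -0.   ]), 'force': array([-0.339, -0.396, -0.114]), 'wrist_torque': array([ 0.009, -0.027, -0.02 ]), 'grip_force': 0.0, 'width': 87.82810712638035}
```

View pics/scene0.png

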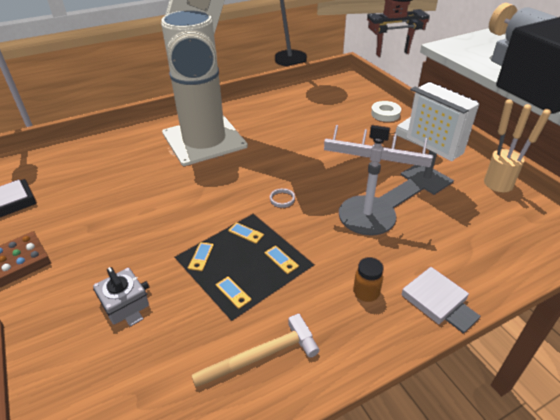

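View pics/top0.png

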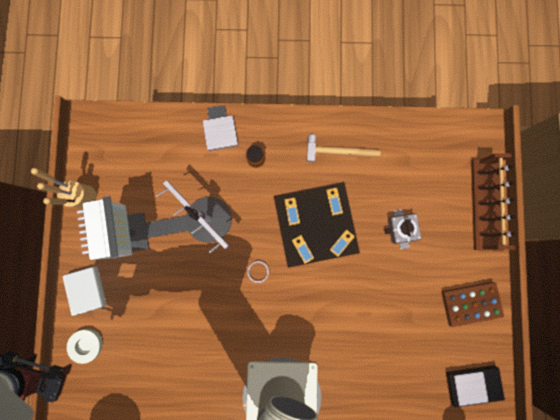

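The scene picture shows four fobs on the mat (≈ (201,256), (246,232), (281,260), (233,291)), with the T-bar part-turned towards the lamp. In the top view the station axis is at ≈ (196,213), the isolator at (405,228) and the mat around (316,225). Next I'll look at enlarged crops.

Run:
```python
import cv2, numpy as np
t=cv2.imread("pics/top0.png"); s=cv2.imread("pics/scene0.png")
z=lambda i,x,y,w,h,W,H: cv2.resize(i[y:y+h,x:x+w],(W,H),interpolation=cv2.INTER_CUBIC)
a=z(t,270,180,100,90,400,300); b=z(t,150,170,100,75,400,300)
c=z(s,170,210,150,112,400,300); d=z(s,310,110,140,105,400,300)
cv2.imwrite("pics/c1.png",np.vstack([np.hstack([a,b]),np.hstack([c,d])]))
```

```text
(no output)
```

View pics/c1.png

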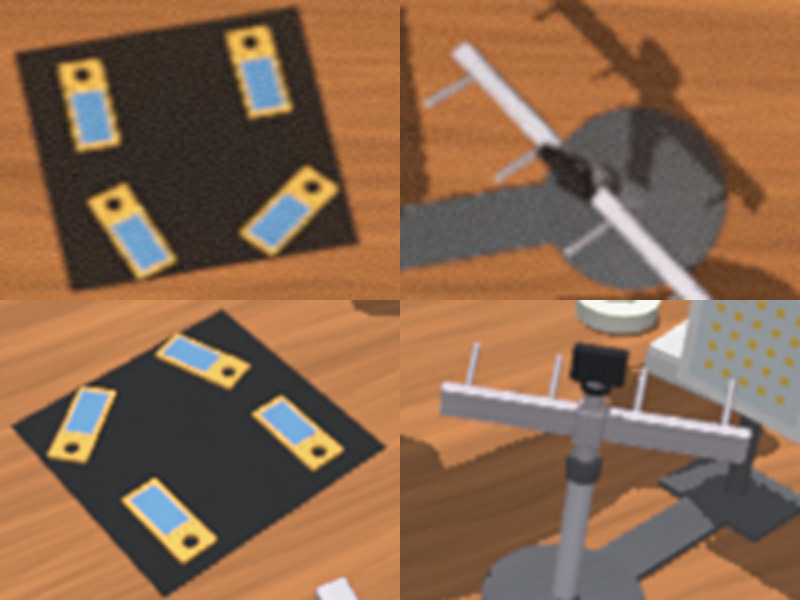

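```bash
cat > h.py <<'E'
from station import env, set_gripper, viewer, workorder
import cv2, numpy as np
from scipy.spatial.transform import Rotation as R
np.set_printoptions(precision=3,suppress=True)
P={n:viewer.camera_params(n) for n in("scene","top")}
def ray(n,uv):
    p=P[n]; uv=np.atleast_2d(uv).astype(float)
    d=np.c_[(uv[:,0]-p['cx'])/p['fx'],-(uv[:,1]-p['cy'])/p['fy'],-np.ones(len(uv))]@p['pose'][:3,:3].T
    return p['pose'][:3,3],d
def plane(n,uv,z):
    o,d=ray(n,uv); return (o+d*((z-o[2])/d[:,2])[:,None])[:,:2]
def proj(n,X):
    p=P[n]; c=(np.atleast_2d(X)-p['pose'][:3,3])@p['pose'][:3,:3]
    return np.c_[p['cx']-p['fx']*c[:,0]/c[:,2],p['cy']+p['fy']*c[:,1]/c[:,2]]
def tri(ua,ub):   # scene, top
    A=np.zeros((3,3));b=np.zeros(3)
    for n,u in(("scene",ua),("top",ub)):
        o,d=ray(n,u); d=d[0]/np.linalg.norm(d[0]); M=np.eye(3)-np.outer(d,d); A+=M;b+=M@o
    return np.linalg.solve(A,b)
def rect(n,c,z):
    w=plane(n,c.reshape(-1,2),z).astype(np.float32); (x,y),wh,a=cv2.minAreaRect(w)
    if wh[0]<wh[1]: wh=wh[::-1]; a+=90
    return np.array([x,y]),np.array(wh),np.radians(a)
def blobs(m,amin):
    cs,_=cv2.findContours(m.astype(np.uint8),cv2.RETR_EXTERNAL,cv2.CHAIN_APPROX_NONE)
    return [c for c in cs if cv2.contourArea(c)>amin]
def fobs(n,img=None):
    """list of (mid xy, yaw of x axis, size) for fobs lying on the mat"""
    img=viewer.camera(n) if img is None else img
    k=8; big=cv2.resize(img,None,fx=k,fy=k,interpolation=cv2.INTER_CUBIC)
    h=cv2.cvtColor(big,cv2.COLOR_BGR2HSV); H,S,V=cv2.split(h)
    blue=(H>95)&(H<120)&(S>80)&(V>120); brass=(H>15)&(H<32)&(S>80)&(V>150)
    out=[]
    for c in blobs(blue|brass,60*k*k):
        toP=lambda c:(c.reshape(-1,2)+.5)/k-.5
        ctr,wh,a=rect(n,toP(c),5)
        if not(65<wh[0]<105 and 22<wh[1]<48): continue
        m=np.zeros(blue.shape,np.uint8); cv2.drawContours(m,[c],-1,1,-1)
        ys,xs=np.nonzero(blue&(m>0))
        if len(xs)<50: continue
        b=plane(n,[((xs.mean()+.5)/k-.5,(ys.mean()+.5)/k-.5)],5)[0]
        if np.dot(ctr-b,[np.cos(a),np.sin(a)])<0:a+=np.pi
        out.append((ctr,(a+np.pi)%(2*np.pi)-np.pi,wh))
    return out
def down(yaw):  # tool z down, tool y (closing) along world yaw
    y=np.array([np.cos(yaw),np.sin(yaw),0]);z=np.array([0,0,-1.])
    return R.from_matrix(np.c_[np.cross(y,z),y,z]).as_quat()
E
python3 - <<'E'
from h import *
t=cv2.imread("pics/top0.png"); s=cv2.imread("pics/scene0.png")
for n,i in(("top",t),("scene",s)):
    for f in fobs(n,i): print(n,*f)
k=4
big=cv2.resize(t,None,fx=k,fy=k,interpolation=cv2.INTER_CUBIC);H,S,V=cv2.split(cv2.cvtColor(big,cv2.COLOR_BGR2HSV))
def show(name,m,box,z,amin):
    M=np.zeros(m.shape,bool);x,y,w,h=np.array(box)*k;M[y:y+h,x:x+w]=m[y:y+h,x:x+w]
    for c in blobs(M,amin*k*k):
        q=(c.reshape(-1,2)+.5)/k-.5; print(name,q.mean(0),*rect("top",q,z))
show("bar",(V>165)&(S<60),(155,170,85,90),213,30)
show("wing",(V<60),(180,195,30,32),270,15)
show("box",(S<70)&(V>110),(380,200,50,55),55,100)
show("handle",(V<70),(390,210,30,35),93,15)
cv2.imwrite("pics/c2.png",np.hstack([cv2.resize(t[200:255,375:435],(400,366),interpolation=cv2.INTER_CUBIC),cv2.resize(s[255:335,85:165],(400,366),interpolation=cv2.INTER_CUBIC)]))
E
```

```text
top [464.112 -61.097] 0.5197618595472808 [87.77  36.901]
top [ 486.243 -188.195] -0.6841096250262471 [87.759 36.234]
top [586.816 -24.05 ] 0.21312818808616107 [87.74  37.273]
top [ 621.904 -162.69 ] 0.23358497703873882 [87.795 37.237]
scene [ 619.836 -159.567] 0.23712997734477081 [88.523 36.989]
scene [584.478 -20.753] 0.21033038755822142 [88.493 37.249]
scene [ 483.468 -184.392] -0.6824084643009307 [89.877 37.042]
scene [461.339 -57.291] 0.5289552913673159 [88.942 38.662]
bar [212.325 232.432] [505.387 197.918] [110.066  14.144] 0.7846846359623888
bar [175.774 193.661] [608.769 302.215] [96.065 16.899] 0.7795567858624685
wing [192.077 212.471] [554.52  244.494] [42.519 21.043] 1.0730545816943406
box [405.638 230.194] [ 524.941 -382.253] [102.647  83.142] 0.17146799296940163
handle [406.953 227.326] [ 536.535 -373.639] [41.607 35.681] 2.6129769485509757
handle [391.155 230.021] [ 526.354 -323.235] [74.442  9.088] 0.1674872329300057
```

View pics/c2.png

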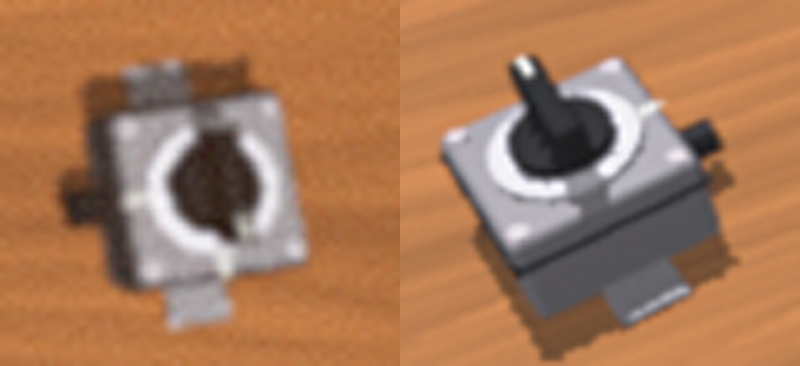

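The isolator handle's white pointer mark is in the lower right of the top crop and at the far end in the scene crop. The two cameras disagree by a consistent (2.5, −3.5) mm, so I average them. Next I check IK for the grasps, the hangs and both turning grips.

```bash
cat >> h.py <<'E'
PHI=3.05   # yaw of pins at front
AX=np.array([553.,249.])
def hangpose(i,s,yaw_front,ax,sgn,th=np.radians(40),D=50,tz=78.5,up=0.):
    """TCP pose with eye centre on pin i (0..3) axis at horizontal distance s from bar line; D eye->grasp, tz TCP->plate"""
    y=np.array([np.cos(yaw_front-np.pi/2),np.sin(yaw_front-np.pi/2),0]); F=-np.array([np.cos(yaw_front),np.sin(yaw_front),0]); Z=np.array([0,0,1.])
    eye=np.r_[ax,200+s*np.tan(np.radians(40))+up]-F*s+y*(105-70*i)
    z=F*np.cos(th)-Z*np.sin(th); fx=F*np.sin(th)+Z*np.cos(th); x=sgn*fx
    return eye-fx*D-z*tz, R.from_matrix(np.c_[x,np.cross(z,x),z]).as_quat()
E
python3 - <<'E'
from h import *
f=lambda q:None if q is None else np.array(q)
for yaw in(-.79,-.09,-1.39,-.79+np.pi,-.09+np.pi,-1.39+np.pi): print("wing",yaw,f(env.ik([*AX,323],down(yaw))))
for yaw in np.arange(-1.5,4.5,.75): print("sw",yaw,f(env.ik([530,-377,150],down(yaw))))
for i in range(4):
  for g in(1,-1):
    for s in(16,70): print("hang",i,g,s,f(env.ik(*hangpose(i,s,PHI,AX,g))))
for c,a in(((462.7,-59.2),.52),((484.9,-186.3),-.683),((585.6,-22.4),.212),((620.9,-161.1),.235)):
  for g in(1,-1): print("pick",g,f(env.ik([*(np.array(c)-20*np.array([np.cos(a),np.sin(a)])),81.5],down(a-g*np.pi/2))))
E
```

```text
wing -0.79 [ 0.403  0.374  1.655 -0.     1.113  1.193]
wing -0.09 [ 0.403  0.374  1.655 -0.     1.113  0.493]
wing -1.39 [ 0.403  0.374  1.655 -0.     1.113  1.793]
wing 2.351592653589793 [ 0.403  0.374  1.655 -0.     1.113 -1.948]
wing 3.0515926535897933 None
wing 1.7515926535897932 [ 0.403  0.374  1.655 -0.     1.113 -1.348]
sw -1.5 [-0.637  0.65   1.651 -0.     0.841  0.863]
sw -0.75 [-0.637  0.65   1.651 -0.     0.841  0.113]
sw 0.0 [-0.637  0.65   1.651 -0.     0.841 -0.637]
sw 0.75 [-0.637  0.65   1.651 -0.     0.841 -1.387]
sw 1.5 [-0.637  0.65   1.651 -0.     0.841 -2.137]
sw 2.25 None
sw 3.0 None
sw 3.75 [-0.637  0.65   1.651 -0.     0.841  1.897]
hang 0 1 16 None
hang 0 1 70 None
hang 0 -1 16 None
hang 0 -1 70 None
hang 1 1 16 None
hang 1 1 70 None
hang 1 -1 16 None
hang 1 -1 70 None
hang 2 1 16 [ 0.7    0.365  2.291  4.399  0.61  -2.188]
hang 2 1 70 None
hang 2 -1 16 [0.7   0.365 2.291 4.399 0.61  0.953]
hang 2 -1 70 None
hang 3 1 16 [ 0.541  0.324  2.388  4.138  0.57  -2.045]
hang 3 1 70 None
hang 3 -1 16 [0.541 0.324 2.388 4.138 0.57  1.096]
hang 3 -1 70 None
pick 1 [-0.18   0.585  2.11  -0.     0.447  0.87 ]
pick -1 [-0.18   0.585  2.11  -0.     0.447 -2.271]
pick 1 [-0.378  0.62   2.003 -0.     0.519  1.876]
pick -1 [-0.378  0.62   2.003 -0.     0.519 -1.266]
pick 1 [-0.068  0.674  1.856 -0.     0.612  1.291]
pick -1 [-0.068  0.674  1.856 -0.     0.612 -1.851]
pick 1 [-0.288  0.725  1.723 -0.     0.693  1.048]
pick -1 [-0.288  0.725  1.723 -0.     0.693 -2.094]
```

Run:
```python
from h import *
def pose(i,s,th,daz,sgn,D=50,tz=78.5):
    p,q=hangpose(i,s,PHI,AX,sgn,np.radians(th),D,tz)
    # rotate about world z through eye by daz
    F=-np.array([np.cos(PHI),np.sin(PHI),0]); y=np.array([np.cos(PHI-np.pi/2),np.sin(PHI-np.pi/2),0])
    eye=np.r_[AX,200+s*np.tan(np.radians(40))]-F*s+y*(105-70*i)
    r=R.from_euler('z',daz,degrees=True); return eye+r.apply(p-eye),(r*R.from_quat(q)).as_quat()
for i in range(4):
  for sg in(1,-1):
    for daz in(0,15,30):
      o=[]
      for th in range(40,86,5):
        o.append("".join("x" if env.ik(*pose(i,s,th,daz,sg)) is None else "o" for s in(20,40,60)))
      print(i,sg,daz,o)
q=env.ik(*pose(1,60,65,0,1)); print(q); q=env.ik(*pose(1,60,65,30,1)); print(q)
```

```text
0 1 0 ['xxx', 'xxx', 'xxx', 'xxx', 'xxx', 'xxx', 'xxx', 'oxx', 'ooo', 'ooo']
0 1 15 ['oox', 'xxx', 'xxx', 'xxx', 'xxx', 'ooo', 'ooo', 'ooo', 'ooo', 'ooo']
0 1 30 ['ooo', 'ooo', 'xxx', 'ooo', 'ooo', 'ooo', 'ooo', 'ooo', 'ooo', 'ooo']
0 -1 0 ['xxx', 'xoo', 'ooo', 'ooo', 'ooo', 'ooo', 'ooo', 'ooo', 'ooo', 'ooo']
0 -1 15 ['oox', 'xxx', 'xoo', 'ooo', 'ooo', 'ooo', 'ooo', 'ooo', 'ooo', 'ooo']
0 -1 30 ['ooo', 'ooo', 'xxo', 'ooo', 'ooo', 'ooo', 'ooo', 'ooo', 'ooo', 'ooo']
1 1 0 ['xxx', 'xxx', 'xxx', 'xxx', 'xxx', 'xxx', 'xxx', 'ooo', 'ooo', 'ooo']
1 1 15 ['ooo', 'oxx', 'xxx', 'xxx', 'xxx', 'ooo', 'ooo', 'ooo', 'ooo', 'ooo']
1 1 30 ['ooo', 'ooo', 'xxx', 'xoo', 'ooo', 'ooo', 'ooo', 'ooo', 'ooo', 'ooo']
1 -1 0 ['xxx', 'xxx', 'ooo', 'ooo', 'ooo', 'ooo', 'ooo', 'ooo', 'ooo', 'ooo']
1 -1 15 ['ooo', 'oxx', 'xxo', 'ooo', 'ooo', 'ooo', 'ooo', 'ooo', 'ooo', 'ooo']
1 -1 30 ['ooo', 'ooo', 'xxx', 'xoo', 'ooo', 'ooo', 'ooo', 'ooo', 'ooo', 'ooo']
2 1 0 ['oxx', 'xxx', 'xxx', 'xxx', 'xxx', 'xxx', 'ooo', 'ooo', 'ooo', 'ooo']
2 1 15 ['ooo', 'ooo', 'xxx', 'xxx', 'ooo', 'ooo', 'ooo', 'ooo', 'ooo', 'ooo']
2 1 30 ['ooo', 'ooo', 'oxx', 'xoo', 'ooo', 'ooo', 'ooo', 'ooo', 'ooo', 'ooo']
2 -1 0 ['oxx', 'xxx', 'xoo', 'ooo', 'ooo', 'ooo', 'ooo', 'ooo', 'ooo', 'ooo']
2 -1 15 ['ooo', 'ooo', 'xxx', 'ooo', 'ooo', 'ooo', 'ooo', 'ooo', 'ooo', 'ooo']
2 -1 30 ['ooo', 'ooo', 'oxx', 'xoo', 'ooo', 'ooo', 'ooo', 'ooo', 'ooo', 'ooo']
3 1 0 ['ooo', 'oxx', 'xxx', 'xxx', 'xxx', 'ooo', 'ooo', 'ooo', 'ooo', 'ooo']
3 1 15 ['ooo', 'ooo', 'oxx', 'xoo', 'ooo', 'ooo', 'ooo', 'ooo', 'ooo', 'ooo']
3 1 30 ['ooo', 'ooo', 'ooo', 'ooo', 'ooo', 'ooo', 'ooo', 'ooo', 'ooo', 'ooo']
3 -1 0 ['ooo', 'oxx', 'xxo', 'ooo', 'ooo', 'ooo', 'ooo', 'ooo', 'ooo', 'ooo']
3 -1 15 ['ooo', 'ooo', 'oox', 'xoo', 'ooo', 'ooo', 'ooo', 'ooo', 'ooo', 'ooo']
3 -1 30 ['ooo', 'ooo', 'oxx', 'xxo', 'ooo', 'ooo', 'ooo', 'ooo', 'ooo', 'ooo']
None
[ 0.54   0.123  2.121 -0.101  0.466  1.759]
```

Run:
```python
from h import *
p=env.read_state()['tool_pos']
env.move_l([p[0],p[1],430],rate=200)
env.reach([*AX,430],down(-.789)); set_gripper(50)
env.move_l([*AX,323],rate=120,f_stop=10); set_gripper(0)
s=env.read_state(); print(s['time_s'],s['width'],s['force'],s['tool_pos'])
for d in np.arange(.1,1.0,.07):
    env.reach([*AX,323],down(-.789+d)); s=env.read_state()
    y=R.from_quat(s['orientation']).as_matrix()[:,1]
    print(round(d,2),np.arctan2(y[1],y[0]),s['wrist_torque'],s['force'],s['time_s'])
    if d>.55 and abs(s['wrist_torque'][2])>.8: break
set_gripper(40); s=env.read_state(); print(s['tool_pos'],s['width'],s['force'])
env.move_l([*AX,430],rate=200)
cv2.imwrite("pics/t1.png",viewer.camera("top")); print(env.read_state()['time_s'])
```

```text
5.275 12.232499902056459 [ 3.284 -3.034 -0.152] [553.408 248.608 323.106]
0.1 -0.6913649716403114 [-0.691 -0.358  0.046] [ 3.128 -4.405  0.956] 5.525
0.17 -0.6216844568175799 [-0.727 -0.359  0.   ] [ 4.651 -3.618 -0.802] 5.775
0.24 -0.5517335142276827 [-0.743 -0.589  0.02 ] [ 2.929 -3.137 -0.744] 6.025
0.31 -0.48184488758684263 [-0.704 -0.52  -0.01 ] [ 4.034 -4.905  0.587] 6.275
0.38 -0.4117212581918458 [-0.687 -0.557  0.027] [ 4.739 -3.309 -0.652] 6.525
0.45 -0.34166557226321853 [-0.714 -0.537  0.152] [ 4.996 -4.092 -0.158] 6.775
0.52 -0.27173577103246194 [-0.71  -0.564  0.049] [ 3.589 -5.221 -0.021] 7.025
0.59 -0.20167077666112568 [-0.721 -0.475  0.028] [ 5.506 -4.377  0.408] 7.275
0.66 -0.13172535779522482 [-0.757 -0.622  0.08 ] [ 5.122 -3.973 -0.612] 7.525
0.73 -0.0628115078865959 [-0.822 -0.656 -0.414] [ 3.996 -5.049 -0.681] 7.775
0.8 0.00657724247260274 [-0.62  -0.758 -0.726] [ 5.085 -3.378 -0.242] 8.025
0.87 0.07624912856444066 [-0.602 -0.68  -0.845] [ 4.564 -4.131  0.015] 8.275
[552.908 249.081 322.991] 39.97699822415956 [0.584 0.091 0.542]
9.6083
```

Run:
```python
from h import *
env.reach([400,60,380],down(np.pi/2-.2)); set_gripper(60)
t=viewer.camera("top"); s=viewer.camera("scene"); cv2.imwrite("pics/t2.png",t); cv2.imwrite("pics/s2.png",s)
for n,i in(("top",t),("scene",s)):
    for f in fobs(n,i): print(n,*f)
print(env.read_state()['time_s'])
z=lambda i,x,y,w,h,W,H: cv2.resize(i[y:y+h,x:x+w],(W,H),interpolation=cv2.INTER_CUBIC)
cv2.imwrite("pics/c3.png",np.hstack([z(t,145,165,120,90,400,300),z(s,310,90,140,105,400,300)]))
```

```text
top [ 486.246 -188.141] -0.6852318811096065 [87.216 35.55 ]
top [ 621.826 -162.73 ] 0.23702949294789066 [87.267 36.74 ]
scene [ 619.838 -159.576] 0.23712658181438062 [88.523 37.02 ]
scene [ 483.671 -184.539] -0.6841150179274536 [89.503 37.206]
11.6417
```

View pics/c3.png

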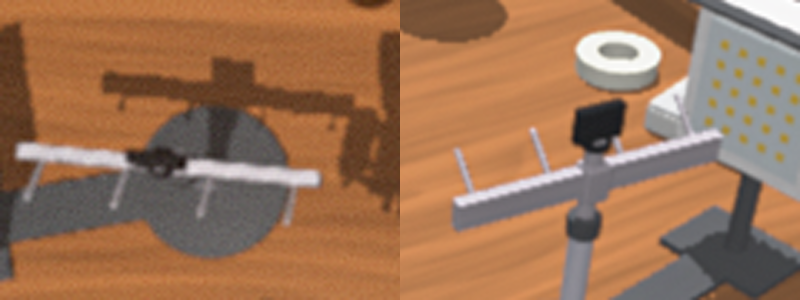

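Top crop: pin tips at (27,198), (114,207), (201,216) and (291,224). Scene crop: pin4, pin3 and pin1 tips at (58,152), (134,130) and (277,97). I compare these with the model prediction.

Run:
```python
from h import *
t=cv2.imread("pics/t2.png");k=4
big=cv2.resize(t,None,fx=k,fy=k,interpolation=cv2.INTER_CUBIC);H,S,V=cv2.split(cv2.cvtColor(big,cv2.COLOR_BGR2HSV))
M=np.zeros(V.shape,bool);x,y,w,h=np.array((140,190,110,40))*k;M[y:y+h,x:x+w]=((V>185)&(S<60))[y:y+h,x:x+w]
for c in blobs(M,30*k*k):
    q=(c.reshape(-1,2)+.5)/k-.5; r=rect("top",q,213);u=np.array([np.cos(r[2]),np.sin(r[2])]); print(*r, r[0]+u*r[1][0]/2, r[0]-u*r[1][0]/2)
top=np.array([(27,198),(114,207),(201,216),(291,224)])/3.333-.35+[145,165]
sc={3:(58,152),2:(134,130),0:(277,97)}
print("top tips z242",plane("top",top,241))
for i,p in sc.items(): print(i,"scene z",plane("scene",np.array(p)/2.857-.3+[310,90],241),"tri",tri(np.array(p)/2.857-.3+[310,90],top[i]))
for ph in(3.06,):
    y=np.array([np.cos(ph-np.pi/2),np.sin(ph-np.pi/2)]);F=-np.array([np.cos(ph),np.sin(ph)])
    print("pred",[AX-F*50+y*(105-70*i) for i in range(4)])
```

```text
[549.248 176.984] [107.284  12.98 ] 1.5056307722914752 [552.741 230.512] [545.755 123.456]
[561.473 325.208] [89.94  13.111] 1.4974145208544172 [564.77  370.057] [558.176 280.359]
top tips z242 [[523.994 352.098]
 [518.009 282.425]
 [512.025 212.777]
 [506.882 140.787]]
3 scene z [[518.84  142.306]] tri [508.944 144.767 234.199]
2 scene z [[520.983 213.419]] tri [513.611 216.007 235.794]
0 scene z [[536.023 347.697]] tri [525.368 356.159 232.699]
pred [array([511.724, 357.726]), array([506.019, 287.959]), array([500.314, 218.192]), array([494.609, 148.424])]
```

```bash
cat >> h.py <<'E'
PHI=3.063; AX=np.array([553.5,248.]); TH=np.radians(57)
def find(near,tol=60):
    ds=[]
    for n in("top","scene"):
        L=[f for f in fobs(n) if np.linalg.norm(f[0]-near)<tol]
        if L: ds.append(min(L,key=lambda f:np.linalg.norm(f[0]-near)))
        print(n,[(f[0].round(1),round(f[1],3)) for f in L])
    c=np.mean([d[0]+(0 if len(ds)==2 else np.nan) for d in ds],0); a=ds[0][1]+ (np.angle(np.exp(1j*(ds[1][1]-ds[0][1])))/2 if len(ds)==2 else 0)
    return c,a
def pick(c,a):
    g=c-20*np.array([np.cos(a),np.sin(a)]); q=down(a+np.pi/2)
    set_gripper(60); env.reach([*g,190],q); hit=env.move_l([*g,81.5],rate=90,f_stop=12)
    set_gripper(0); s=env.read_state(); print("pick",hit,s['width'],s['grip_force'],s['tool_pos'])
    env.move_l([*g,330],rate=200); s=env.read_state(); print("lift",s['width'],s['time_s'])
    return s['width']>28
E
python3 - <<'E'
from h import *
c,a=find(np.array([620.9,-161.]))
print(c,a)
if pick(c,a):
    p,q=hangpose(0,85,PHI,AX,-1,TH,up=0); env.reach(p,q)
    p,q=hangpose(0,58,PHI,AX,-1,TH,up=0); env.move_l(p,q,rate=100)
    t=viewer.camera("top"); s=viewer.camera("scene"); cv2.imwrite("pics/t3.png",t); cv2.imwrite("pics/s3.png",s)
    st=env.read_state(); print(st['width'],st['time_s'],st['tool_pos'],p,st['qpos'])
    z=lambda i,x,y,w,h,W,H: cv2.resize(i[y:y+h,x:x+w],(W,H),interpolation=cv2.INTER_CUBIC)
    cv2.imwrite("pics/c4.png",np.hstack([z(t,135,175,96,72,400,300),z(s,310,70,140,105,400,300)]))
    y=np.array([np.cos(PHI-np.pi/2),np.sin(PHI-np.pi/2)]);F=-np.array([np.cos(PHI),np.sin(PHI)])
    print(proj("scene",np.r_[AX-F*58+y*105,249]),proj("top",np.r_[AX-F*58+y*105,249]),proj("scene",np.r_[AX-F*50+y*105,242]),proj("top",np.r_[AX-F*50+y*105,242]))
E
```

```text
top [(array([ 621.9, -162.8]), np.float64(0.236))]
scene [(array([ 619.8, -159.6]), np.float64(0.237))]
[ 620.898 -161.165] 0.2367914313135726
pick False 33.26547350301159 30.00043362379074 [ 601.527 -165.857   81.674]
lift 33.41069805267047 16.5917
0.19322105365431308 19.2 [419.534 363.789 287.297] [419.496 363.879 287.271] [ 0.878  0.282  1.994 -0.797  0.672 -0.024]
[[401.693 113.811]] [[149.463 231.455]] [[403.136 117.871]] [[150.704 228.555]]
```

View pics/c4.png

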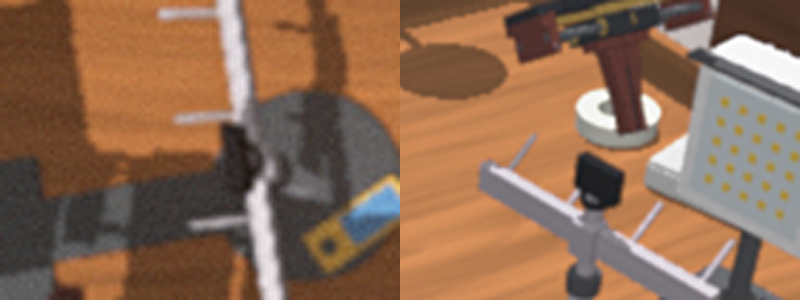

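The fob was knocked out: my transfer line swept through the T-bar, which is now turned to the lamp. The fob lies lacquer-up on the station's base, eye at ≈ (325,245) in the left crop. I'll move the arm clear and look again.

Run:
```python
from h import *
p=env.read_state()['tool_pos']
env.move_l([p[0]-20,p[1],430],rate=200)
env.reach([400,0,430],down(np.pi/2)); set_gripper(60)
t=viewer.camera("top"); s=viewer.camera("scene"); cv2.imwrite("pics/t4.png",t); cv2.imwrite("pics/s4.png",s)
print(env.read_state()['time_s'])
z=lambda i,x,y,w,h,W,H: cv2.resize(i[y:y+h,x:x+w],(W,H),interpolation=cv2.INTER_CUBIC)
cv2.imwrite("pics/c5.png",np.vstack([np.hstack([z(t,135,155,120,90,400,300),z(s,310,90,160,120,400,300)]),np.hstack([z(t,160,130,240,180,400,300),z(s,160,200,240,180,400,300)])]))
for n,i in(("top",t),("scene",s)):
    for f in fobs(n,i): print(n,*f)
```

```text
22.55
top [ 486.23  -188.171] -0.6840875207891983 [87.284 35.564]
scene [ 483.511 -184.409] -0.6841150179274536 [89.916 37.206]
```

View pics/c5.png

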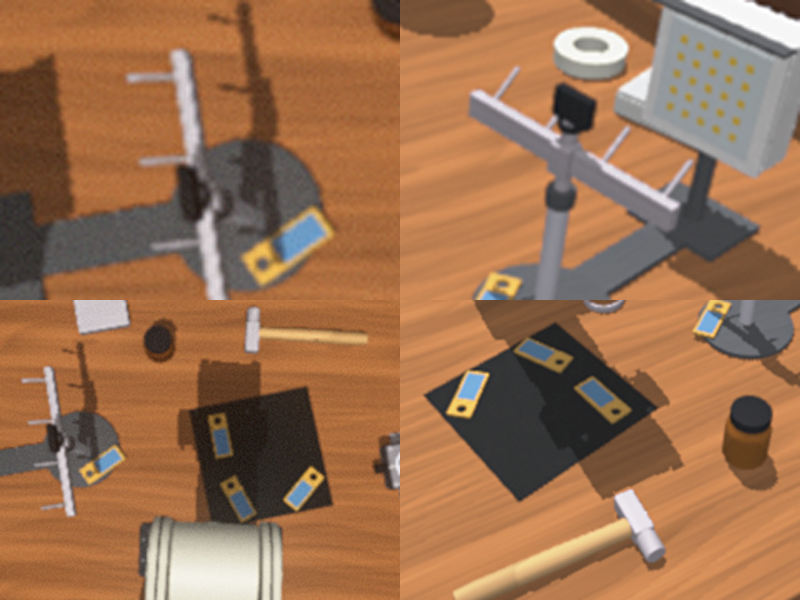

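The T-bar faces the lamp and the fob lies on the base, with its mid at ≈ (289,247) in the top-left crop. The other three fobs, the jar, the hammer and the bangle are in place. The bar would overhang this fob at the front position, so I'll lift it now, put it back on the mat, and then turn the bar. First I triangulate it.

```bash
sed -i 's/(V>120); brass=(H>15)&(H<32)&(S>80)&(V>150)/(V>75); brass=(H>16)\&(H<32)\&(S>80)\&(V>95)/; s/(H>95)&(H<120)&(S>80)&(V>120)/(H>95)\&(H<122)\&(S>80)\&(V>75)/' h.py; grep -n "brass=" h.py
python3 - <<'E'
from h import *
t=cv2.imread("pics/t4.png"); s=cv2.imread("pics/s4.png")
k=8;C={}
for n,i,b in(("top",t,(205,210,35,40)),("scene",s,(320,185,50,45))):
    x,y,w,h=b; big=cv2.resize(i[y:y+h,x:x+w],None,fx=k,fy=k,interpolation=cv2.INTER_CUBIC)
    H,S,V=cv2.split(cv2.cvtColor(big,cv2.COLOR_BGR2HSV))
    blue=(H>95)&(H<122)&(S>90)&(V>75); br=(H>16)&(H<32)&(S>110)&(V>110)
    for nm,m in(("blue",blue),("all",blue|br)):
        c=max(blobs(m,20),key=cv2.contourArea); q=(c.reshape(-1,2)+.5)/k-.5+[x,y]
        M=cv2.moments(c); ct=np.array([M['m10'],M['m01']])/M['m00']; ct=(ct+.5)/k-.5+[x,y]
        C[n,nm]=ct; print(n,nm,ct,*rect(n,q,14))
for nm in("blue","all"): print(nm,tri(C["scene",nm],C["top",nm]))
# same check on a fob on mat (height truth)
for n,i in(("top",t),("scene",s)):
    for f in fobs(n,i): print(n,*f)
k=4
big=cv2.resize(t,None,fx=k,fy=k,interpolation=cv2.INTER_CUBIC);H,S,V=cv2.split(cv2.cvtColor(big,cv2.COLOR_BGR2HSV))
M=np.zeros(V.shape,bool);x,y,w,h=np.array((165,160,50,105))*k;M[y:y+h,x:x+w]=((V>185)&(S<60))[y:y+h,x:x+w]
for c in blobs(M,30*k*k): print("bar",*rect("top",(c.reshape(-1,2)+.5)/k-.5,213))
E
```

```text
32:    blue=(H>95)&(H<120)&(S>80)&(V>75); brass=(H>16)&(H<32)&(S>80)&(V>95)
top blue [224.178 226.029] [533.16  193.891] [44.377 20.265] 2.2120570880413406
top all [217.75  230.926] [525.942 202.769] [89.585 38.354] 2.2217051880384795
scene blue [345.266 212.665] [529.313 198.531] [46.309 21.95 ] 2.197536867987956
scene all [346.644 210.718] [523.867 206.725] [94.039 36.529] 2.221646864810607
blue [533.52  193.792  19.081]
all [516.687 213.956   4.416]
top [ 486.103 -188.319] -0.6801955105931299 [90.58  39.526]
scene [585.327 -21.201] 0.20865061534541063 [89.3   37.972]
scene [ 484.094 -184.778] -0.6892079806170948 [92.711 39.798]
scene [462.638 -57.981] 0.5393945499452903 [88.625 39.716]
scene [515.333 213.297] 2.228524811220873 [96.639 38.198]
bar [486.989 234.291] [111.66   12.413] 0.18527836407898235
bar [632.071 262.707] [93.543 12.072] 0.18674055603073356
```

```bash
cat >> h.py <<'E'
def tilt(a,th):  # tool for fob yaw a, body leaning back along -u by th
    u=np.array([np.cos(a),np.sin(a),0]);Z=np.array([0,0,1.])
    z=u*np.sin(th)-Z*np.cos(th); x=-u*np.cos(th)-Z*np.sin(th)
    return R.from_matrix(np.c_[x,np.cross(z,x),z]).as_quat(), z
E
python3 - <<'E'
from h import *
a=2.22; u=np.array([np.cos(a),np.sin(a),0]); q,z=tilt(a,np.radians(20))
G=np.r_[524.9,204.7,0]-28*u
P=lambda back,zt: G-back*u+np.r_[0,0,zt]-80*z
env.reach(P(110,130),q); env.move_l(P(110,45),rate=200); set_gripper(55)
env.move_l(P(0,45),rate=120,f_stop=15)
hit=env.move_l(P(0,12),rate=40,f_stop=8); s=env.read_state(); tip=s['tool_pos']+80*z; print(hit,tip,s['force'])
if hit: env.move_l(s['tool_pos']+[0,0,.7],rate=20)
set_gripper(0); s=env.read_state(); print(s['width'],s['grip_force'],s['time_s']); zt=(s['tool_pos']+80*z)[2]
env.move_l(P(0,zt+25),rate=60); env.move_l(P(110,zt+25),rate=120); print(env.read_state()['width'])
env.move_l(P(110,140),rate=200)
if env.read_state()['width']>28:
    b=.237;ub=np.array([np.cos(b),np.sin(b),0]);qb,zb=tilt(b,np.radians(20)); G2=np.r_[620.9,-161.2,0]-28*ub
    env.reach(G2+[0,0,100]-80*zb,qb); print(env.read_state()['width'])
    env.move_l(G2+[0,0,zt-7]-80*zb,rate=70,f_stop=8); set_gripper(55)
    env.move_l(env.read_state()['tool_pos']-40*zb,rate=150)
print(zt,env.read_state()['time_s'])
env.reach([560,60,430],down(-1.38+np.pi/2*0))
t=viewer.camera("top"); s=viewer.camera("scene"); cv2.imwrite("pics/t5.png",t); cv2.imwrite("pics/s5.png",s)
for n,i in(("top",t),("scene",s)):
    for f in fobs(n,i): print(n,*f)
print(env.read_state()['time_s'])
E
```

```text
True [541.543 182.35   13.131] [-0.944 -1.1    7.271]
32.84747388833301 30.007691171049373 29.3083
32.64018855172019Traceback (most recent call last):
  File "<stdin>", line 14, in <module>
station.IKError: the arm cannot take that pose within its joint ranges
```

Run:
```python
from h import *
s=env.read_state(); print(s['width'],s['qpos'],s['tool_pos'])
b=.237;ub=np.array([np.cos(b),np.sin(b),0]);qb,zb=tilt(b,np.radians(20)); G2=np.r_[620.9,-161.2,0]-28*ub
p=s['tool_pos']
for dz in(20,40,60,80): print(dz,env.ik(p+[0,0,dz],s['orientation']))
for h in(20,60,100): print(h,env.ik(G2+[0,0,h]-80*zb,qb))
```

```text
32.89150043941707 [-0.002  0.609  1.58   0.297  1.189  2.346] [624.206  73.24  214.631]
20 [-0.002  0.584  1.571  0.293  1.221  2.357]
40 [-0.002  0.56   1.56   0.29   1.255  2.368]
60 [-0.002  0.537  1.548  0.287  1.288  2.378]
80 [-0.002  0.515  1.534  0.284  1.322  2.388]
20 None
60 None
100 None
```

Run:
```python
from h import *
for b in np.arange(-3.1,3.2,.3):
    ub=np.array([np.cos(b),np.sin(b),0]);qb,zb=tilt(b,np.radians(20)); G2=np.r_[620.9,-150,0]-28*ub
    r=[env.ik(G2+[0,0,h]-80*zb,qb) for h in(6,100)]
    print(round(b,2),[None if x is None else (x[0],x[3],x[4],x[5]) for x in r] )
```

```text
-3.1 [(np.float64(-0.2045809718876206), np.float64(-0.08857443592739722), np.float64(1.2292299609893966), np.float64(1.3686647321502772)), (np.float64(-0.2045809718876206), np.float64(-0.08539773707774323), np.float64(1.3568046325205776), np.float64(1.3571039416242048))]
-2.8 [(np.float64(-0.15559743971790452), np.float64(-0.17723308191361697), np.float64(1.1817149543758312), np.float64(1.1670737774316722)), (np.float64(-0.15559743971790452), np.float64(-0.16964730531766703), np.float64(1.3100821460364438), np.float64(1.1433596293270671))]
-2.5 [(np.float64(-0.11191630791494589), np.float64(-0.26504030321072314), np.float64(1.1047414214285771), np.float64(0.9696140031565115)), (np.float64(-0.11191630791494589), np.float64(-0.25050441521503997), np.float64(1.2345530112175869), np.float64(0.9324699784234767))]
-2.2 [(np.float64(-0.07655928710985638), np.float64(-0.3527064511563891), np.float64(1.002307928994517), np.float64(0.7764475618416791)), (np.float64(-0.07655928710985638), np.float64(-0.32703473233080027), np.float64(1.1342269572565664), np.float64(0.7232728064153546))]
-1.9 [(n
[... 3040 characters left out ...]
(1.7650411220461315)), (np.float64(-0.3048841541512548), np.float64(0.08217891912742825), np.float64(1.3562895638939398), np.float64(1.7761812314613135))]
2.9 [(np.float64(-0.2532332438907896), np.float64(-0.004202942703594559), np.float64(1.2445441903124257), np.float64(1.5612047219499807)), (np.float64(-0.2532332438907896), np.float64(-0.004061283788383108), np.float64(1.3719259385847238), np.float64(1.5606600522249057))]
3.2 [(np.float64(-0.20174283267944348), np.float64(-0.09356763538019175), np.float64(1.2274008727984542), np.float64(1.3572803825549569)), (np.float64(-0.20174283267944348), np.float64(-0.09018746311262005), np.float64(1.3550035489312258), np.float64(1.3450569142839583))]
```

Run:
```python
from h import *
zt=13.8
b=-1.0;ub=np.array([np.cos(b),np.sin(b),0]);qb,zb=tilt(b,np.radians(20)); G2=np.r_[610,-140,0]-28*ub
env.reach(G2+[0,0,100]-80*zb,qb); print(env.read_state()['width'])
print(env.move_l(G2+[0,0,zt-7]-80*zb,rate=70,f_stop=8)); set_gripper(55)
env.move_l(env.read_state()['tool_pos']-40*zb,rate=150)
p=env.read_state()['tool_pos']; env.move_l([p[0],p[1],300],rate=200)
# turn T-bar to the front
env.reach([*AX,430],down(-1.385)); set_gripper(50)
t=viewer.camera("top"); s=viewer.camera("scene"); cv2.imwrite("pics/t5.png",t); cv2.imwrite("pics/s5.png",s)
for n,i in(("top",t),("scene",s)):
    for f in fobs(n,i): print(n,*f)
env.move_l([*AX,323],rate=150,f_stop=10); set_gripper(0); print(env.read_state()['width'])
for d in (.45,.9,1.36): env.reach([*AX,323],down(-1.385+d))
s=env.read_state(); print(s['wrist_torque'],s['force'])
set_gripper(40); env.move_l([*AX,430],rate=200)
env.reach([400,0,430],down(0))
t=viewer.camera("top"); cv2.imwrite("pics/t6.png",t)
z=lambda i,x,y,w,h,W,H: cv2.resize(i[y:y+h,x:x+w],(W,H),interpolation=cv2.INTER_CUBIC)
cv2.imwrite("pics/c6.png",z(t,140,140,240,150,800,500)); print(env.read_state()['time_s'])
k=4
big=cv2.resize(t,None,fx=k,fy=k,interpolation=cv2.INTER_CUBIC);H,S,V=cv2.split(cv2.cvtColor(big,cv2.COLOR_BGR2HSV))
M=np.zeros(V.shape,bool);x,y,w,h=np.array((140,190,110,40))*k;M[y:y+h,x:x+w]=((V>185)&(S<60))[y:y+h,x:x+w]
for c in blobs(M,30*k*k):print(*rect("top",(c.reshape(-1,2)+.5)/k-.5,213))
```

```text
32.28526678076284
False
top [463.136 -61.803] 0.5180147260036478 [88.33  39.983]
top [ 486.129 -188.168] -0.6842160848908225 [90.486 39.411]
top [ 611.405 -142.195] -1.0135442830552162 [91.047 39.82 ]
scene [ 609.187 -138.643] -1.0111310929229553 [91.093 39.691]
scene [585.419 -20.81 ] 0.21379610888755307 [89.95  40.392]
scene [ 484.06  -184.862] -0.6877324562151355 [92.757 39.76 ]
scene [461.678 -57.877] 0.5325403722477535 [90.398 41.639]
11.621748421205355
[ 0.612 -0.141 -0.585] [1.178 5.383 0.841]
45.15
[549.22  176.953] [107.214  13.015] 1.5069675460006404
[561.48  325.473] [89.245 13.016] 1.4997003120180323
```

View pics/c6.png

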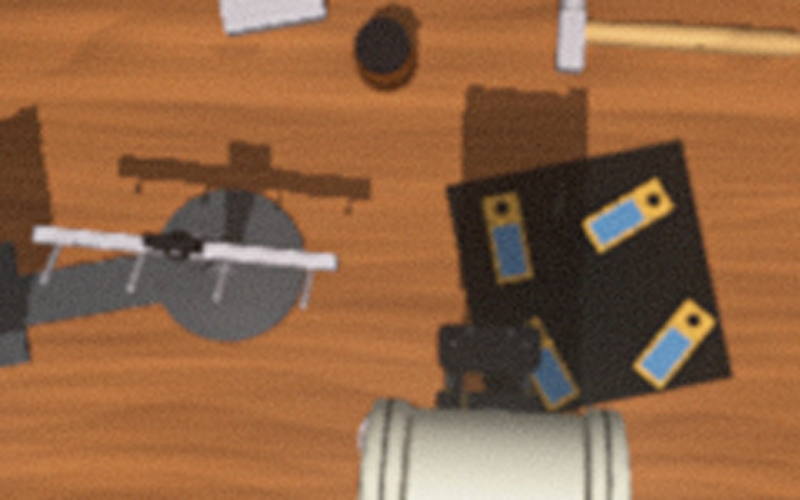

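```bash
cat >> h.py <<'E'
def to_pre(i,D=50):
    """carry the held fob over everything to in front of pin i"""
    p=env.read_state()['tool_pos']; env.move_l([p[0],p[1],400],rate=250)
    env.move_l([430,-40,400],rate=300)
    env.reach(*hangpose(i,75,PHI,AX,-1,TH,D=D,up=60))
    w=env.read_state()['width']; print("pre",w)
    if w<25: return False
    env.move_l(*hangpose(i,60,PHI,AX,-1,TH,D=D),rate=120); return True
E
python3 - <<'E'
from h import *
ok=lambda p,q: env.ik(p,q) is not None
for i in range(4): print([ok(*hangpose(i,s,PHI,AX,-1,TH,up=u)) for s,u in((75,60),(60,0),(40,0),(20,0))])
c,a=find(np.array([610.,-140.])); print(c,a)
if pick(c,a) and to_pre(0):
    t=viewer.camera("top"); s=viewer.camera("scene"); cv2.imwrite("pics/t7.png",t); cv2.imwrite("pics/s7.png",s)
    st=env.read_state(); print(st['width'],st['time_s'],st['qpos'])
    y=np.array([np.cos(PHI-np.pi/2),np.sin(PHI-np.pi/2)]);F=-np.array([np.cos(PHI),np.sin(PHI)])
    e=np.r_[AX-F*60+y*105,250.3]; tp=np.r_[AX-F*50+y*105,242]
    print(proj("scene",e),proj("top",e),proj("scene",tp),proj("top",tp))
    z=lambda i,x,y,w,h,W,H: cv2.resize(i[y:y+h,x:x+w],(W,H),interpolation=cv2.INTER_CUBIC)
    cv2.imwrite("pics/c7.png",np.hstack([z(t,110,190,80,80,400,400),z(s,360,80,80,80,400,400)]))
E
```

```text
[True, True, True, True]
[True, True, True, True]
[True, True, True, True]
[True, True, True, True]
top []
scene [(array([ 609.2, -138.6]), np.float64(-1.011))]
[nan nan] -1.0111310929229553Traceback (most recent call last):
  File "<stdin>", line 5, in <module>
  File "h.py", line 67, in pick
    set_gripper(60); env.reach([*g,190],q); hit=env.move_l([*g,81.5],rate=90,f_stop=12)
                     ~~~~~~~~~^^^^^^^^^^^^
ValueError: expected 3 finite numbers
```

```bash
sed -i 's/^    c=np.mean(\[d\[0\].*$/    if len(ds)==1: return ds[0][0]+B*(1 if L else -1), ds[0][1]   # one view only: half the known camera bias\n    c=(ds[0][0]+ds[1][0])\/2; a=ds[0][1]+np.angle(np.exp(1j*(ds[1][1]-ds[0][1])))\/2/' h.py; sed -i 's/^def find/B=np.array([1.2,-1.75])\ndef find/' h.py
cat > run1.py <<'E'
from h import *
c,a=find(np.array([610.,-140.])); print(c,a)
if pick(c,a) and to_pre(0):
    t=viewer.camera("top"); s=viewer.camera("scene"); cv2.imwrite("pics/t7.png",t); cv2.imwrite("pics/s7.png",s)
    st=env.read_state(); print(st['width'],st['time_s'],st['qpos'])
    y=np.array([np.cos(PHI-np.pi/2),np.sin(PHI-np.pi/2)]);F=-np.array([np.cos(PHI),np.sin(PHI)])
    e=np.r_[AX-F*60+y*105,250.3]; tp=np.r_[AX-F*50+y*105,242]
    print(proj("scene",e),proj("top",e),proj("scene",tp),proj("top",tp))
    z=lambda i,x,y,w,h,W,H: cv2.resize(i[y:y+h,x:x+w],(W,H),interpolation=cv2.INTER_CUBIC)
    cv2.imwrite("pics/c7.png",np.hstack([z(t,110,190,80,80,400,400),z(s,360,80,80,80,400,400)]))
E
python3 run1.py
```

```text
top [(array([ 611.3, -142.3]), np.float64(-1.016))]
scene [(array([ 609.3, -138.7]), np.float64(-1.011))]
[ 610.265 -140.493] -1.0133272520711323
pick False 33.02549514948025 29.998439848423004 [ 599.813 -123.537   81.733]
lift 33.32470861734679 50.6583
pre 33.39316873486001
33.09504626991696 54.225 [ 0.881  0.277  1.994 -0.794  0.676 -0.025]
[[401.302 112.961]] [[149.206 232.193]] [[403.136 117.871]] [[150.704 228.555]]
```

View pics/c7.png

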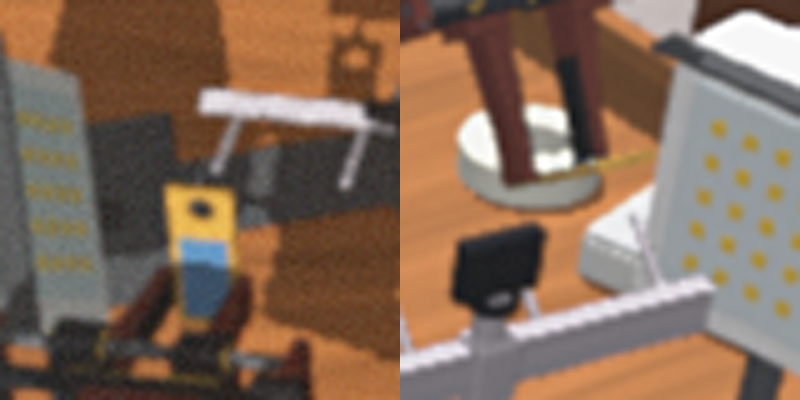

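Run:
```python
from h import *
y=np.array([np.cos(PHI-np.pi/2),np.sin(PHI-np.pi/2)]);F=-np.array([np.cos(PHI),np.sin(PHI)])
for r in(6,38.3,60):
    X=np.r_[AX-F*r+y*105,200+r*np.tan(np.radians(40))]; print(r,proj("top",X),proj("scene",X))
print("meas top: eye (150.0,231.6) tip (152.4,224.0); scene tip", 360+ (632-400)/5, 80+215/5)
o=plane("top",[[150.,231.6]],252);print(o,plane("top",[[152.4,224]],232),AX-F*60+y*105,AX-F*38.3+y*105)
```

```text
6 [[157.048 213.283]] [[411.232 139.797]]
38.3 [[152.442 224.38 ]] [[405.277 123.688]]
60 [[149.2   232.193]] [[401.305 112.944]]
meas top: eye (150.0,231.6) tip (152.4,224.0); scene tip 406.4 123.0
[[503.47  354.832]] [[524.587 355.892]] [501.929 357.387] [523.562 355.683]
```

Eye and pin tip both match the model within about 1 mm (tip at 50 mm along the pin). I'll insert, release and back off.

```bash
cat >> h.py <<'E'
def hang(i,r=19,D=50):
    hit=env.move_l(*hangpose(i,r,PHI,AX,-1,TH,D=D),rate=60,f_stop=12); s=env.read_state()
    print("in",hit,s['force'],s['width'],np.linalg.norm(s['tool_pos']-hangpose(i,r,PHI,AX,-1,TH,D=D)[0]))
    set_gripper(50); env.hold(.2); z=R.from_quat(s['orientation']).as_matrix()[:,2]
    env.move_l(s['tool_pos']-z*70,rate=120); print("t",env.read_state()['time_s'])
E
python3 - <<'E'
from h import *
hang(0)
t=viewer.camera("top"); s=viewer.camera("scene"); cv2.imwrite("pics/t8.png",t); cv2.imwrite("pics/s8.png",s)
z=lambda i,x,y,w,h,W,H: cv2.resize(i[y:y+h,x:x+w],(W,H),interpolation=cv2.INTER_CUBIC)
cv2.imwrite("pics/c8.png",np.hstack([z(t,110,190,80,80,400,400),z(s,340,80,100,100,400,400)]))
for n,i in(("top",t),("scene",s)):
    for f in fobs(n,i): print(n,*f)
E
```

```text
in False [ 0.042  0.232 -0.579] 33.59898678337852 0.13443339458503042
t 56.6833
top [464.19  -61.035] 0.52396289629834 [91.475 40.684]
top [ 486.015 -188.257] -0.6832809158740414 [91.274 40.024]
top [586.723 -24.42 ] 0.20096866060205 [91.1   41.122]
scene [584.626 -20.872] 0.2107037460982939 [91.615 40.405]
scene [ 484.094 -184.778] -0.6892079806170948 [92.711 39.798]
scene [461.877 -57.424] 0.5388806597234459 [91.23 42.21]
```

View pics/c8.png

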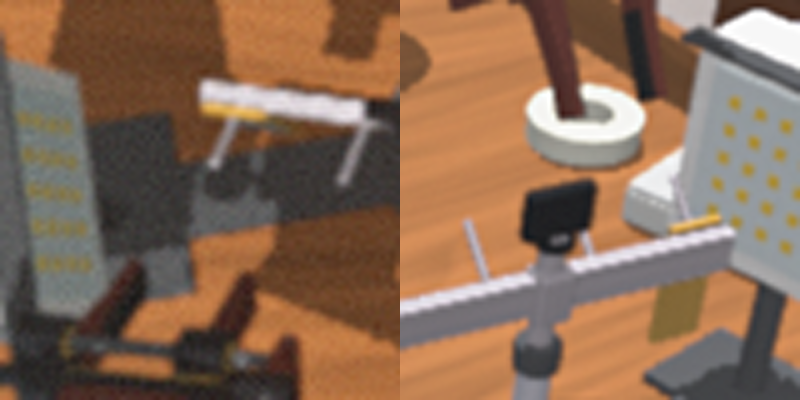

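The left crop shows the fob's brass edge against the bar at pin 1, and the right crop shows it hanging behind the bar. Now the other three.

```bash
cat > loop.py <<'E'
from h import *
import sys
for i,near in((1,(585.6,-22.6)),(2,(484.9,-186.5)),(3,(463,-59))):
    if i<int(sys.argv[1]): continue
    try: c,a=find(np.array(near),90)
    except Exception as e: print("find failed",i,e); break
    p=env.read_state()['tool_pos']; env.move_l([p[0]-20,p[1],400],rate=250)
    env.reach([430,-40,400],down(a+np.pi/2))
    if not(pick(c,a) and to_pre(i)): print("FAILED",i); break
    hang(i)
t=viewer.camera("top"); s=viewer.camera("scene"); cv2.imwrite("pics/t9.png",t); cv2.imwrite("pics/s9.png",s)
z=lambda i,x,y,w,h,W,H: cv2.resize(i[y:y+h,x:x+w],(W,H),interpolation=cv2.INTER_CUBIC)
cv2.imwrite("pics/c9.png",np.hstack([z(t,140,180,110,90,400,328),z(s,310,90,120,98,400,328)]))
E
python3 loop.py 1
```

```text
top [(array([586.6, -24.4]), np.float64(0.201))]
scene [(array([584.6, -20.9]), np.float64(0.211))]
pick False 33.4763713839966 30.00007688999176 [566.128 -26.705  81.714]
lift 33.22025948347471 63.55
pre 33.021039036474356
in False [ 0.558 -1.142 -0.953] 33.784817446632545 0.11916702068861487
t 69.275
top [(array([ 486.1, -188.2]), np.float64(-0.68))]
scene [(array([ 484.1, -184.9]), np.float64(-0.686))]
pick False 33.52231893989303 30.00025123357773 [ 469.649 -173.952   81.677]
lift 33.5558626316347 75.825
pre 33.28193560612909
in False [ 0.375 -0.705 -0.374] 33.21356572476402 0.12656358063303946
t 81.1333
top []
scene [(array([462.8, -57.9]), np.float64(0.54))]
pick False 33.62327695743488 29.993007481098175 [446.901 -69.943  81.646]
lift 33.46364123905403 87.8583
pre 33.32923969287535
in False [-0.562  0.466 -1.997] 33.05564343274195 0.16206569860004086
t 93.2583
```

View pics/c9.png

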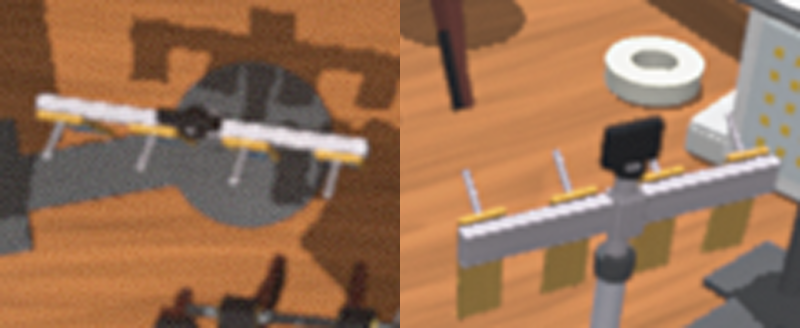

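All four fobs hang on their pins. Now I locate the isolator axis and pointer from the earlier crop, and turn the T-bar to the lamp.

Run:
```python
from h import *
ring_t,ring_s=(375+213/6.667-.4,200+183/6.655-.4),(85+165/5-.4,255+132/4.575-.4)
pt_t,pt_s=(375+245/6.667-.4,200+225/6.655-.4),(85+124/5-.4,255+68/4.575-.4)
print("ring",tri(ring_s,ring_t),plane("top",[ring_t],57),plane("scene",[ring_s],57))
print("ptr",tri(pt_s,pt_t),plane("top",[pt_t],93),plane("scene",[pt_s],93))
p=env.read_state()['tool_pos']; env.move_l([p[0]-20,p[1],430],rate=250)
y0=PHI-np.pi
env.reach([*AX,430],down(y0)); set_gripper(40)
env.move_l([*AX,323],rate=150,f_stop=10); set_gripper(0); print(env.read_state()['width'])
for d in np.linspace(0,1.37,13)[1:]:
    env.reach([*AX,323],down(y0-d))
s=env.read_state(); print(s['wrist_torque'],s['force'],s['time_s'])
set_gripper(40); env.move_l([*AX,430],rate=200)
env.reach([430,-100,430],down(-1.0))
t=viewer.camera("top"); s=viewer.camera("scene"); cv2.imwrite("pics/t10.png",t); cv2.imwrite("pics/s10.png",s)
z=lambda i,x,y,w,h,W,H: cv2.resize(i[y:y+h,x:x+w],(W,H),interpolation=cv2.INTER_CUBIC)
cv2.imwrite("pics/c10.png",np.vstack([np.hstack([z(t,140,160,110,90,400,300),z(s,310,90,120,90,400,300)]),np.hstack([z(t,375,200,60,45,400,300),z(s,80,250,80,60,400,300)])]))
k=4
big=cv2.resize(t,None,fx=k,fy=k,interpolation=cv2.INTER_CUBIC);H,S,V=cv2.split(cv2.cvtColor(big,cv2.COLOR_BGR2HSV))
M=np.zeros(V.shape,bool);x,y,w,h=np.array((165,160,60,105))*k;M[y:y+h,x:x+w]=((V>185)&(S<60))[y:y+h,x:x+w]
for c in blobs(M,30*k*k): print("bar",*rect("top",(c.reshape(-1,2)+.5)/k-.5,213))
```

```text
ring [ 537.168 -377.82    70.239] [[ 537.608 -383.172]] [[ 525.222 -377.237]]
ptr [ 516.883 -383.669   96.611] [[ 516.725 -386.153]] [[ 513.921 -382.643]]
11.624584829778708
[0.584 0.625 0.727] [-2.795  3.703  5.503] 99.9167
bar [487.329 234.212] [112.104  12.613] 0.19160105804672353
bar [631.786 262.336] [94.238 12.228] 0.18354319811549805
```

View pics/c10.png

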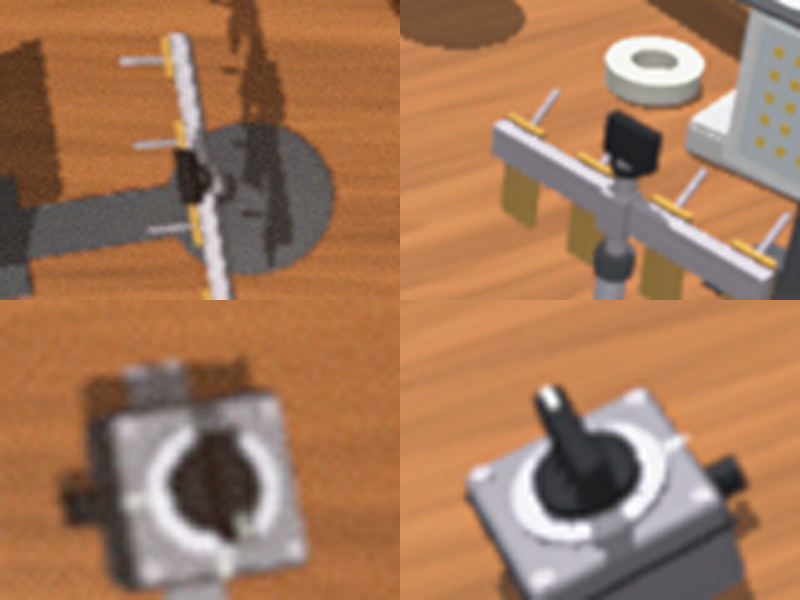

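Run:
```python
from h import *
s,t=(118.3,286.9),(406.05,227.7)
print(tri(s,t),plane("top",[t],55),plane("scene",[s],55))
t2,s2=(375+243/6.667-.4,200+224/6.667-.4),(80+150/5-.4,250+100/5-.4)
print("ptr",tri(s2,t2),plane("top",[t2],93),plane("scene",[s2],93))
# back end of bar as seen in top: handle's dark far end
print(plane("top",[(375+207/6.667-.4,200+135/6.667-.4)],93))
```

```text
[ 535.995 -379.419   58.704] [[ 535.801 -382.206]] [[ 533.362 -378.062]]
ptr [ 517.444 -383.12    96.443] [[ 517.349 -385.25 ]] [[ 514.496 -382.356]]
[[ 557.704 -369.412]]
```

Run:
```python
from h import *
S=np.array([534.6,-380.1]); y0=.19-np.pi/2
env.reach([*S,260],down(y0)); set_gripper(45)
print(env.move_l([*S,151],rate=120,f_stop=10)); set_gripper(0); s=env.read_state(); print(s['width'],s['force'],s['wrist_torque'])
st=lambda:(lambda s:print(round(s['time_s'],2),round(s['width'],2),s['wrist_torque'],s['force']))(env.read_state())
for d in np.r_[np.linspace(0,1.5,11)[1:],1.58,1.66]: env.reach([*S,151],down(y0-d)); st()
env.hold(10)
for d in np.r_[np.linspace(1.66,.1,11)[1:],0,-.08]: env.reach([*S,151],down(y0-d))
st()
set_gripper(45); env.move_l([*S,260],rate=150); env.reach([430,-100,430],down(-1.0))
t=viewer.camera("top"); s=viewer.camera("scene"); cv2.imwrite("pics/t11.png",t); cv2.imwrite("pics/s11.png",s)
z=lambda i,x,y,w,h,W,H: cv2.resize(i[y:y+h,x:x+w],(W,H),interpolation=cv2.INTER_CUBIC)
cv2.imwrite("pics/c11.png",np.vstack([np.hstack([z(t,140,160,110,90,400,300),z(s,310,90,120,90,400,300)]),np.hstack([z(t,375,200,60,45,400,300),z(s,80,250,80,60,400,300)])]));st()
```

```text
False
12.76127187779 [ 0.08  -1.173  0.779] [-0.399  0.24  -0.369]
106.26 12.81 [-0.49   0.281 -0.118] [-0.303 -2.749  1.458]
106.53 12.99 [-0.653  0.246 -0.094] [-0.909 -3.336  2.045]
106.79 13.01 [-0.76   0.274 -0.035] [-1.678 -4.246  2.923]
107.06 12.88 [-0.774  0.269 -0.045] [-0.613 -5.254  2.652]
107.33 12.81 [-0.801  0.248 -0.085] [-0.589 -4.197  2.199]
107.59 12.51 [-0.825  0.344 -0.063] [-0.971 -4.494  3.143]
107.86 13.03 [-0.816  0.287 -0.075] [-1.039 -5.487  2.907]
108.12 12.96 [-0.815  0.298 -0.113] [-0.862 -5.258  2.443]
108.39 12.86 [-0.797  0.31  -0.054] [-1.345 -4.79   2.185]
108.66 12.64 [-0.837  0.259 -0.059] [-0.153 -5.274  2.7  ]
108.91 12.71 [-0.81   0.313 -0.067] [-0.248 -5.651  3.083]
109.16 13.12 [-0.537  0.34   0.642] [-1.387 -3.748  4.806]
122.41 14.37 [-0.972  0.698 -0.835] [-3.75  -5.782  5.047]
125.35 44.75 [ 0.001  0.141 -0.007] [-0.401 -0.427  0.149]
```

View pics/c11.png

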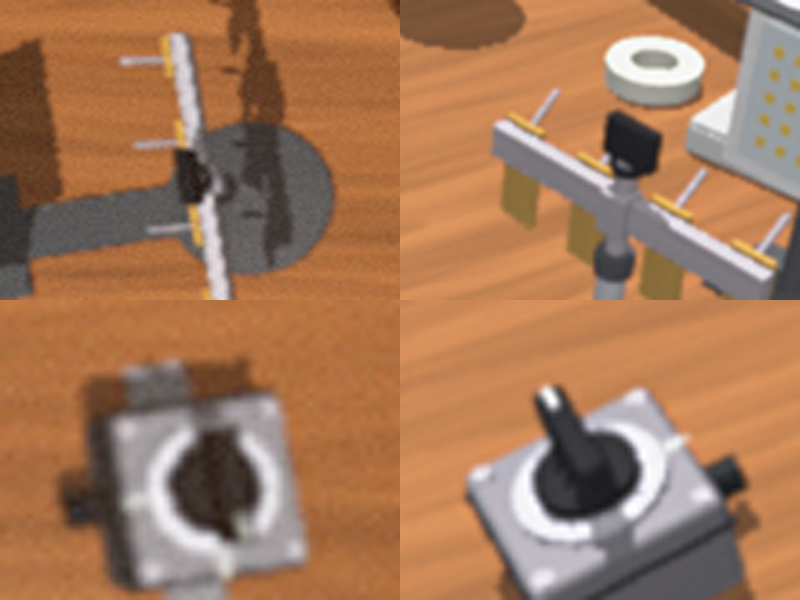

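The isolator hit both stops and its pointer is back at the off mark. The fobs are still hanging. Now the T-bar goes back to the front.

Run:
```python
from h import *
y0=PHI-np.pi
env.reach([*AX,430],down(y0-1.3)); set_gripper(40)
env.move_l([*AX,323],rate=150,f_stop=10); set_gripper(0); print(env.read_state()['width'])
for d in np.linspace(1.3,-.07,13)[1:]: env.reach([*AX,323],down(y0-d))
s=env.read_state(); print(s['wrist_torque'],s['force'],s['time_s'])
set_gripper(40); env.move_l([*AX,430],rate=200); env.reach([430,-100,430],down(-1.0)); env.hold(1)
t=viewer.camera("top"); s=viewer.camera("scene")
z=lambda i,x,y,w,h,W,H: cv2.resize(i[y:y+h,x:x+w],(W,H),interpolation=cv2.INTER_CUBIC)
cv2.imwrite("pics/c12.png",np.hstack([z(t,140,180,110,90,400,328),z(s,310,90,120,98,400,328)]))
k=4
big=cv2.resize(t,None,fx=k,fy=k,interpolation=cv2.INTER_CUBIC);H,S,V=cv2.split(cv2.cvtColor(big,cv2.COLOR_BGR2HSV))
M=np.zeros(V.shape,bool);x,y,w,h=np.array((140,190,110,40))*k;M[y:y+h,x:x+w]=((V>185)&(S<60))[y:y+h,x:x+w]
for c in blobs(M,30*k*k):print(*rect("top",(c.reshape(-1,2)+.5)/k-.5,213))
```

```text
11.962915647899273
[ 0.673  0.141 -0.679] [-0.153  3.935  4.066] 131.475
[549.705 177.117] [107.744  12.328] 1.504312773867995
[561.173 323.711] [92.593 13.79 ] 1.4883951931906458
```

View pics/c12.png

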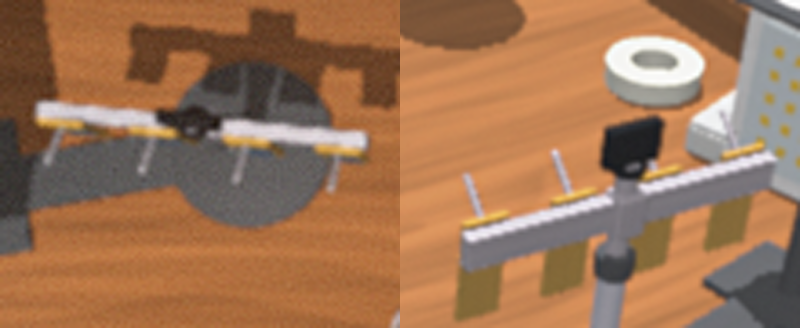

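The T-bar is at its front stop, all four fobs hang on their pins and the arm is clear, so I'm handing in.

```bash
python3 -c "
from station import workorder; print(workorder.sign_off())"
```

```text
the job is handed in; nothing more can be done
None
```

I handed the job in, with no verdict returned: the four fobs went through about ten seconds of lamp time and hang at the front with the isolator off, but on my first carry I swept a fob through the T-bar, turning it to the lamp and dropping the fob, then recovered both without measuring the contact force.

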